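# Pop up, nest and dock the lens cups

## Task

Tidy away the frosted cups, of which there may be two or three: press each one down in its round holder until it springs up, lift it out, and nest all the cups inside one another in size order, the biggest outermost, standing upright on the middle of the coral tray. Once they are all nested on it, slide the loaded tray by its handle into the slotted dock until it is fully home against the back stop. Leave the bottle, drum, comb and eyelash curler where they are.

Things in the scene. Friction and masses are not known exactly. Their poses are not given: they have to be found in the camera images.
- cup_large: large round open cup of frosted acrylic: 70 mm outside and 65 mm inside diameter, 55 mm tall, solid base 18 mm thick, foot edge bevelled 3 mm. Origin: centre of the underside; z up out of the mouth. A cup nested in another stands on its inner floor, 18 mm above that one's underside. 42 to 140 g. None also when absent from this run
- holder_large: fixed round grey pop-up holder of the large cup, 100 mm diameter, 69 mm tall, with a 75 mm well in its top. Origin: centre of its underside on the counter; z up. The cup starts down in the well with its rim flush with the holder's top, too low to grip. If the cup is absent the well is empty
- lift_large (a joint): height in m of the sprung plate under the large cup: 0 latched (cup underside 14 mm above the counter), -0.006 pressed to its stop, 0.036 sprung up (rim 36 mm proud). Press the cup straight down 4 mm or more (about 6 N, best on its inner floor, with shut fingers) and withdraw: the latch lets go, the plate rises in about 0.4 s and stays up; it does not latch again
- seat_large (a point): centre of the top of the sprung plate under the large cup, where the cup's underside rests; 14 mm above the holder's underside when latched, 50 mm when sprung up
- cup_medium: medium round open cup of frosted acrylic: 59 mm outside and 54 mm inside diameter, 55 mm tall, solid base 18 mm thick, foot edge bevelled 3 mm. Origin: centre of the underside; z up out of the mouth. A cup nested in another stands on its inner floor, 18 mm above that one's underside. 42 to 140 g. None also when absent from this run
- holder_medium: fixed round grey pop-up holder of the medium cup, 100 mm diameter, 69 mm tall, with a 64 mm well in its top. Origin: centre of its underside on the counter; z up. The cup starts down in the well with its rim flush with the holder's top, too low to grip. If the cup is absent the well is empty
- lift_medium (a joint): height in m of the sprung plate under the medium cup: 0 latched (cup underside 14 mm above the counter), -0.006 pressed to its stop, 0.036 sprung up (rim 36 mm proud). Press the cup straight down 4 mm or more (about 6 N, best on its inner floor, with shut fingers) and withdraw: the latch lets go, the plate rises in about 0.4 s and stays up; it does not latch again
- seat_medium (a point): centre of the top of the sprung plate under the medium cup, where the cup's underside rests; 14 mm above the holder's underside when latched, 50 mm when sprung up
- cup_small: small round open cup of frosted acrylic: 48 mm outside and 43 mm inside diameter, 55 mm tall, solid base 18 mm thick, foot edge bevelled 3 mm. Origin: centre of the underside; z up out of the mouth. A cup nested in another stands on its inner floor, 18 mm above that one's underside. 42 to 140 g. None also when absent from this run
- holder_small: fixed round grey pop-up holder of the small cup, 100 mm diameter, 69 mm tall, with a 53 mm well in its top. Origin: centre of its underside on the counter; z up. The cup starts down in the well with its rim flush with the holder's top, too low to grip. If the cup is absent the well is empty
- lift_small (a joint): height in m of the sprung plate under the small cup: 0 latched (cup underside 14 mm above the counter), -0.006 pressed to its stop, 0.036 sprung up (rim 36 mm proud). Press the cup straight down 4 mm or more (about 6 N, best on its inner floor, with shut fingers) and withdraw: the latch lets go, the plate rises in about 0.4 s and stays up; it does not latch again
- seat_small (a point): centre of the top of the sprung plate under the small cup, where the cup's underside rests; 14 mm above the holder's underside when latched, 50 mm when sprung up
- tray: loose coral lens tray: flat plate 130 mm (its x) by 120 mm (its y), 8 mm thick, with a 4 mm high square curb on top, 90 mm clear inside, centred. Origin: centre of the plate's underside; +x is the end that enters the dock first, z up. An upright tab handle stands outside the -x end. 150 to 310 g
- tray_handle (a point): top centre of the tray's tab handle, 90 mm from the tray's origin towards -x, 50 mm above the tray's underside; the tab is 20 mm thick (tray y), 30 mm long (tray x) and 42 mm high; same axes as the tray; pinch it from above across its 20 mm
- dock: fixed white tray dock: side walls 125 mm apart inside, 130 mm long, 16 mm high, with lips 7 mm over the tray's edges, 12 mm above the counter; 40 mm high back stop at the +x end; flared guides about 30 mm long at the open -x end. No floor: the tray slides on the counter. Origin: on the counter, where the tray's origin is when touching the back stop; x = slide-in direction, z up
- bottle: bystander: clear glass bottle with a cork stopper, 58 mm diameter, 132 mm tall; origin centre of underside
- drum: bystander: frosted cosmetic drum with white screw lid, 72 mm diameter, 58 mm tall; origin centre of underside
- comb: bystander: white plastic comb lying flat, 170 by 36 mm; origin at its middle on the counter
- curler: bystander: steel eyelash curler lying flat, 115 by 62 mm; origin near its middle on the counter
Things that resemble listed ones, but are neither listed nor needed, are in the scene too. Leave any red look-alike of the cup_medium alone.

How it is judged (in metres and radians):
On the way, in this order (a step that is already met when the one before it is completed fails the run):
1. all the cups present stand nested in size order on the tray while the tray is still out of the dock (horizontal distance between each of cup_large, cup_medium, cup_small and tray below 0.03 m and angle between each of cup_large, cup_medium, cup_small's own z axis and vertical below 0.09 rad and z of cup_large in the frame of tray between 0.004 and 0.012 m and z of cup_medium in the frame of tray between 0.004 and 0.031 m and z of cup_small in the frame of tray between 0.004 and 0.049 m and horizontal distance between cup_medium and cup_large below 0.008 m and z of cup_medium in the frame of cup_large between 0.014 and 0.023 m and horizontal distance between cup_small and cup_medium below 0.008 m and z of cup_small in the frame of cup_medium between 0.014 and 0.023 m and horizontal distance between cup_small and cup_large below 0.014 m and z of cup_small in the frame of cup_large between 0.014 and 0.042 m and horizontal distance between tray and dock above 0.1 m), for 0.2 s.
2. the tray, still carrying the nested cups, is fully home in the dock (horizontal distance between each of cup_large, cup_medium, cup_small and tray below 0.03 m and angle between each of cup_large, cup_medium, cup_small's own z axis and vertical below 0.09 rad and z of cup_large in the frame of tray between 0.004 and 0.012 m and z of cup_medium in the frame of tray between 0.004 and 0.031 m and z of cup_small in the frame of tray between 0.004 and 0.049 m and horizontal distance between cup_medium and cup_large below 0.008 m and z of cup_medium in the frame of cup_large between 0.014 and 0.023 m and horizontal distance between cup_small and cup_medium below 0.008 m and z of cup_small in the frame of cup_medium between 0.014 and 0.023 m and horizontal distance between cup_small and cup_large below 0.014 m and z of cup_small in the frame of cup_large between 0.014 and 0.042 m and x of tray in the frame of dock above -0.006 m and horizontal distance between tray and dock below 0.009 m and angle between the x axis of tray and the x axis of dock, either way round below 0.08 rad and angle between tray's own z axis and vertical below 0.05 rad), for 0.2 s.
At the end, for the whole second after the job is handed in: Every cup present is upright (within 5 degrees) and nested in the next bigger one, down on its inner floor, and the outermost stands on the tray within 30 mm of its middle; the tray lies flat in the dock's slot, within 6 mm of the back stop; tray and cups are at rest (all of step 2 and linear speed of each of tray, cup_large, cup_medium, cup_small below 0.02 m/s); the robot touches nothing.
It fails at once if the bottle, drum, comb or curler is moved by more than 30 mm or tipped over (distance of any of bottle, drum, comb, curler from where it was at the start of the episode above 0.03 m or angle between any of bottle, drum, comb, curler's own z axis and vertical above 0.5 rad).
It fails at once if the large cup is taken out of its holder (lifted over 18 mm off its plate) while still latched down, not sprung up by a press (horizontal distance between cup_large and holder_large below 0.015 m and z of cup_large in the frame of holder_large below 0.045 m and z of cup_large in the frame of seat_large above 0.018 m).
It fails at once if the medium cup is taken out of its holder (lifted over 18 mm off its plate) while still latched down, not sprung up by a press (horizontal distance between cup_medium and holder_medium below 0.015 m and z of cup_medium in the frame of holder_medium below 0.045 m and z of cup_medium in the frame of seat_medium above 0.018 m).
It fails at once if the small cup is taken out of its holder (lifted over 18 mm off its plate) while still latched down, not sprung up by a press (horizontal distance between cup_small and holder_small below 0.015 m and z of cup_small in the frame of holder_small below 0.045 m and z of cup_small in the frame of seat_small above 0.018 m).
Of cup_large, cup_medium, cup_small only 2 to 3 are there at a start; the rules pass over those that are not, and their reading is None.
At some moment in a run one of tray may be knocked a few centimetres aside while the robot is not near it.
It also fails if it takes over 210 s, if anything falls off the work surface, if the arm or the gripper's body presses on something with over 40 N, if the wrist force passes 120 N, or if a joint passes its speed limit or range.

## Robot

A 6-joint arm with a two-finger parallel gripper is mounted at the origin on the work surface. World frame = base frame: x ahead of the robot, y to its left, z up, the work surface at z = 0. Lengths are in m, angles in degrees, forces in N, time in s.
With the tool pointing down it reaches from about 0.4 to 0.825 m from the base axis. Payload 7 kg.
Tool frame: the origin (TCP) lies at the very end of the fingers, on their centre line; the grasp point (between the pads) lies 19 mm behind it (hold_point_z is the distance from the TCP to the grasp point, in m); x points along the fingers, y is the direction in which the jaws open and shut, and the axes are right-handed (so a half turn about x gives the same grasp; the last joint's range is limited). The gripper opens to 88 mm and grips with 3 to 60 N. Pads are 19 mm wide; open, the fingers measure 130 mm over their backs; the gripper's body (78 mm by 193 mm) begins 47 mm behind the grasp point.
Start: joints at [16.507, 20.546, 0.682, 0, -70.136, -16.507], TCP at [0.675, -0, 0.227] pointing down, gripper open.
Joint ranges: [-176.03, 176.03], [-82.01, 121.73], [-58.28, 71.71], [-173.87, 95.51], [-174.79, -0.11], [-173.66, 173.66]. Speed limits (degrees/s): [136.94, 136.94, 172.46, 180, 180, 180].

## Interface

Orientations are given as [roll, pitch, yaw] about the fixed x, y, z axes, in that order (R = Rz(yaw) Ry(pitch) Rx(roll)).
In Python, from plant import * gives the robot as it stands.
- The arm moves only by the shell command python3 -m crank 'ROWS'. ROWS is a JSON object of lists of equal length, an entry for each row: "delta_pos": the shift along the tool's x, y, z in m, a list of three; "turn": the turn, a rotation vector about the tool's x, y, z in degrees, a list of three; "grip": the opening, from 0 (shut) to 1 (fully open). A call has 1 to 12 rows; each row is the pose to reach, as a shift and turn from the pose commanded when the call began, along the tool's axes at that moment; what a row does not reach only later rows make up. A row lasts 1/12 s, in which the tool goes at most 41.7 mm and 7.16 degrees, less where a joint would pass 70% of its speed; a pose out of reach is approached as far as the arm can. A call with a gripper value outside its range is refused whole. The fingers move at their own pace and stop on an object; the grip force is fixed at half the most. Time passes only in rows, so rows that repeat a pose let the fingers close. It gives the time, the measured TCP pose, the force and the opening at its end, in the units of the state.
- get_obs(): the state, without advancing time (a new reading comes with each control period).
- snapshot(name): name is "scene" or "side" or "wrist"; returns a dict with "pixels" (420x560x3 uint8, blue, green, red), "range_z" (420x560 float32, m along the optical axis (not along the pixel's ray), 0 where there is no reading), "camera_matrix" (3x3 intrinsics, pixels), "eye" and "rotation" of the camera in the world. Camera axes: x right, y up, looking along -z (the intrinsics and any distortion apply to the point x, -y, -z); pixel columns grow to the right and rows downward; lengths in m; the calibration is good to about 2 mm. A picture is of the moment at which its call begins.
- close_job(): hands the job in, once; it reports no verdict.
The state is a dict: "clock": time; "joint_pos": joint angles; "qvel": joint speeds; "tau": joint torques, N m; "tool_pos": TCP position; "orientation": TCP orientation; "force": force on the tool from outside, world axes, zero at the start; "moment": the same for the moment, N m; "opening": finger opening in m.
Only numpy, scipy, OpenCV 4.12 (cv2) and the standard library are available. Lean on these libraries where they do the work, as an engineer would, in place of code of your own. Each camera call takes 0.05 s, during which the arm holds its last target. There are 200 camera calls.

## Working session

There is one attempt and no reset: what is moved stays moved. The work goes in short steps, Python scripts to look and compute and a shell command to move; the robot and the scene stay as the last step left them, time stands still between calls to the robot, and variables do not carry over. Pictures are saved under pics/ and viewed, about 12 in all and at most 16, crops included, and the job is handed in when it is done.

```bash
ls; mkdir -p pics
cat > h.py <<'E'
from plant import *
import numpy as np, cv2
from scipy.spatial.transform import Rotation as R
def snap(n,f=None):
    s=snapshot(n)
    if f: cv2.imwrite('pics/'+f,s['pixels'])
    K=np.array(s['camera_matrix']);d=s['range_z'];v,u=np.mgrid[:420,:560]
    p=np.stack([(u-K[0,2])/K[0,0]*d,-(v-K[1,2])/K[1,1]*d,-d],-1)
    rot=np.array(s['rotation'])
    if rot.shape!=(3,3): print('rot',rot)
    s['P']=p@rot.T+np.array(s['eye']); s['P'][d==0]=np.nan
    return s
E
python3 - <<'E'
from h import *
print(get_obs())
for n in ['scene','side','wrist']:
    s=snap(n,n+'0.png'); print(n,s['camera_matrix'],s['eye'],s['rotation'],[k for k in s])
    np.save('pics/'+n+'0.npy',s['P'])
E
```

```text
pics
{'clock': 0.0, 'joint_pos': array([ 1.65072103e+01,  2.05903472e+01,  6.33470017e-01, -2.08396724e-02,
       -7.01355218e+01, -1.65039011e+01]), 'qvel': array([ 0.01223024,  0.00434742,  0.03606299, -0.06901586, -0.02479732,
       -0.00900335]), 'tau': array([-8.00930356e-04, -5.82726967e+01,  2.93058443e+01,  6.99745238e+00,
        6.93249181e-03, -2.06530804e-04]), 'tool_pos': array([ 6.74506445e-01, -1.99222196e-05,  2.25630396e-01]), 'orientation': array([  94.53476473,   89.90554632, -175.4690231 ]), 'force': array([-0.6356162 , -0.27013283,  0.32609804]), 'moment': array([ 0.0020784 , -0.07217429, -0.02086448]), 'opening': 0.08789904477603397}
rot [ 5.39306934e+01 -4.25313302e-02  7.49332333e+01]Traceback (most recent call last):
  File "<stdin>", line 4, in <module>
  File "h.py", line 11, in snap
    s['P']=p@rot.T+np.array(s['eye']); s['P'][d==0]=np.nan
           ~~~~~~~^~~~~~~~~~~~~~~~~~~
ValueError: operands could not be broadcast together with shapes (420,560) (3,)
```

```bash
sed -i "s/    if rot.shape.*/    rot=R.from_euler('xyz',rot,degrees=True).as_matrix()/" h.py
python3 - <<'E'
from h import *
print(R.from_euler('xyz',get_obs()['orientation'],degrees=True).as_matrix().round(3))
for n in ['scene','side','wrist']:
    s=snap(n,n+'0.png'); print(n,s['camera_matrix'],s['eye'],s['rotation'],[k for k in s])
    np.save('pics/'+n+'0.npy',s['P'])
E
```

```text
[[-0.002 -1.     0.   ]
 [-0.     0.     1.   ]
 [-1.     0.002 -0.   ]]
scene [[429.851528     0.         282.14716872]
 [  0.         429.851528   209.7000728 ]
 [  0.           0.           1.        ]] [ 1.30766492 -0.18406568  0.64780602] [ 5.39306934e+01 -4.25313302e-02  7.49332333e+01] ['pixels', 'range_z', 'camera_matrix', 'eye', 'rotation', 'P']
side [[530.02696333   0.         286.84915415]
 [  0.         530.02696333 204.37850194]
 [  0.           0.           1.        ]] [0.23829264 0.73583183 0.90711921] [  42.641791      0.94603969 -156.62499642] ['pixels', 'range_z', 'camera_matrix', 'eye', 'rotation', 'P']
wrist [[317.56656504   0.         281.49744505]
 [  0.         317.56656504 208.49200647]
 [  0.           0.           1.        ]] [ 0.67482987 -0.06478249  0.38459721] [-1.40798367e+01 -1.24369163e-01 -1.79998555e+02] ['pixels', 'range_z', 'camera_matrix', 'eye', 'rotation', 'P']
```

View pics/scene0.png

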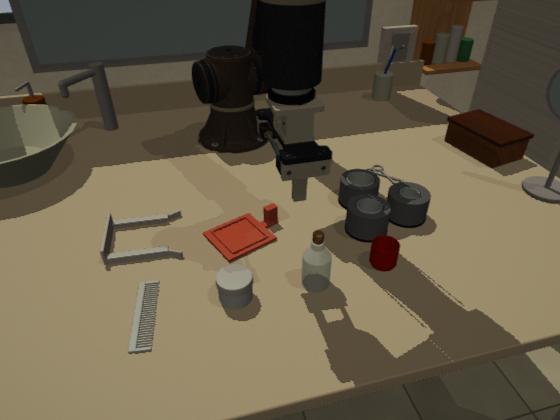

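View pics/side0.png

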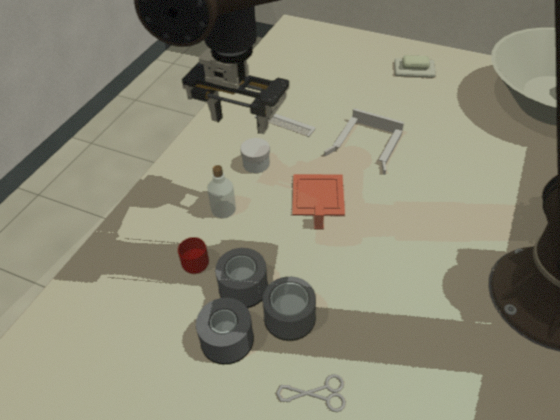

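Run:
```python
from h import *
im=cv2.imread('pics/side0.png')
c=np.hstack([cv2.resize(im[235:375,180:330],None,fx=2.6,fy=2.6,interpolation=3),cv2.resize(cv2.imread('pics/scene0.png')[160:250,330:435],None,fx=3.8,fy=3.8,interpolation=3)[:364]]) if 0 else cv2.resize(im[235:375,180:330],None,fx=4,fy=4,interpolation=3)
cv2.imwrite('pics/c1.png',c)
Q=[]
for n in ['scene','side']:
    P=np.load(f'pics/{n}0.npy'); i=cv2.imread(f'pics/{n}0.png').astype(int)
    q=P.reshape(-1,3); ok=(q[:,2]>0.064)&(q[:,2]<0.075)
    pts=q[ok]; 
    # cluster
    H=np.zeros((600,700),np.uint8); a=((pts[:,0])*500).astype(int);b=((pts[:,1]+.7)*500).astype(int)
    k=(a>0)&(a<600)&(b>0)&(b<700); H[a[k],b[k]]=255; H=cv2.dilate(H,np.ones((3,3)))
    N,L,S,C=cv2.connectedComponentsWithStats(H)
    print(n)
    for j in range(1,N):
        if S[j,4]>60: print((C[j][::-1]/500-[0,.7]).round(3),(S[j,2:4]*2).tolist(),S[j,4])
    for nm,uv in dict(scene=[('tray',(225,238)),('trayr',(240,236)),('drum',(235,276)),('dockback',(110,240))],side=[('tray',(318,193)),('handle',(319,212)),('dockback',(378,121))])[n]:
        print(nm,P[uv[1],uv[0]].round(3))
    B,G,Rr=i[...,0],i[...,1],i[...,2]
    m=(Rr>130)&(G<110)&(B<100)
    for nm,lo,hi in (('plate',.004,.016),('tab',.044,.056)):
        t=P[m&(P[...,2]>lo)&(P[...,2]<hi)]; 
        if len(t): print(nm,len(t),t.mean(0).round(4),cv2.minAreaRect(t[:,:2].astype(np.float32)))
```

```text
scene
[ 0.017 -0.53 ] [20, 38] 125
[ 0.031 -0.061] [50, 62] 183
[0.064 0.015] [118, 58] 400
[ 0.172 -0.573] [132, 94] 487
[0.313 0.678] [46, 200] 560
[0.462 0.247] [104, 106] 1474
[0.552 0.337] [104, 108] 1875
[0.577 0.22 ] [108, 106] 1699
[0.733 0.04 ] [60, 42] 185
tray [ 0.531 -0.112  0.006]
trayr [ 0.535 -0.077  0.008]
drum [ 0.711 -0.117  0.058]
dockback [ 0.478 -0.368  0.013]
plate 1605 [ 0.5144 -0.0596  0.0091] ((0.08328321576118469, 0.44708216190338135), (0.1503610908985138, 1.5363667011260986), 40.266632080078125)
tab 55 [0.5029 0.0141 0.0508] ((0.591295063495636, 0.12057280540466309), (0.3249133229255676, 0.031230999156832695), 50.13229751586914)
side
[0.037 0.058] [54, 78] 248
[ 0.109 -0.521] [60, 118] 353
[0.07  0.007] [48, 12] 92
[ 0.178 -0.655] [104, 26] 373
[0.46  0.247] [108, 106] 1544
[0.55  0.337] [108, 106] 1942
[0.574 0.219] [108, 106] 1758
[0.703 0.061] [48, 58] 200
tray [ 0.527 -0.08   0.007]
handle [0.491 0.011 0.05 ]
dockback [ 0.47  -0.369  0.026]
plate 1796 [ 0.5274 -0.0788  0.0084] ((0.5197710990905762, -0.060774244368076324), (0.11653643101453781, 0.17057771980762482), 22.896282196044922)
tab 95 [0.5011 0.0097 0.0502] ((0.6043235063552856, 0.087224081158638), (0.2989874482154846, 0.031519271433353424), 36.569068908691406)
```

View pics/c1.png

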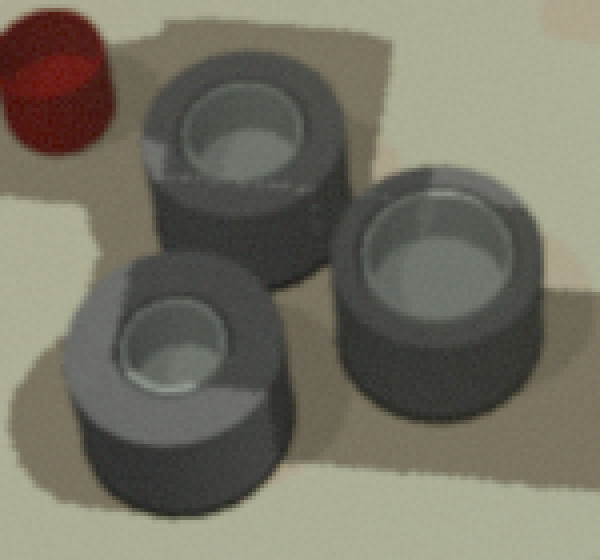

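```bash
cat > m.py <<'E'
from h import *
from scipy.optimize import least_squares
def fit(q,r): 
    f=lambda c:np.hypot(q[:,0]-c[0],q[:,1]-c[1])-r
    return least_squares(f,q[:,:2].mean(0),loss='soft_l1',f_scale=.002).x
C={'large':(.461,.247),'small':(.551,.337),'medium':(.5755,.2195)}
RW={'large':.0375,'medium':.032,'small':.0265}
def holders(P,im):
    q=P.reshape(-1,3)
    for k,c in C.items():
        d=np.hypot(*(q[:,:2]-c).T)
        t=q[(d<.058)&(abs(q[:,2]-.069)<.004)]
        # outer boundary by angle
        a=np.arctan2(t[:,1]-c[1],t[:,0]-c[0]); b=((a+np.pi)/(2*np.pi)*36).astype(int)%36
        rr=np.hypot(*(t[:,:2]-c).T)
        o=np.array([t[b==j][rr[b==j].argmax()] for j in range(36) if (b==j).any()])
        e=fit(o,.05)
        fl=q[(d<.01)]
        print(k,e.round(4),'resid',np.std(np.hypot(*(o[:,:2]-e).T)).round(4),'floor z',np.nanmedian(fl[:,2]).round(4),len(fl))
def tray(P,im,lo=.004,hi=.0115):
    h=cv2.cvtColor(im,cv2.COLOR_BGR2HSV).astype(int)
    m=((h[...,0]<12)|(h[...,0]>172))&(h[...,1]>130)&(h[...,2]>60)
    for nm,lo,hi in (('plate',.003,.016),('tab',.046,.056)):
        mm=m&(P[...,2]>lo)&(P[...,2]<hi)&(P[...,0]>.3)&(P[...,0]<.66)&(P[...,1]<.15)
        mm=cv2.morphologyEx(mm.astype(np.uint8),cv2.MORPH_OPEN,np.ones((2,2)))>0
        t=P[mm]
        if len(t): 
            a=cv2.minAreaRect((t[:,:2]*1000).astype(np.float32)); print(nm,len(t),np.round(a[0],1),np.round(a[1],1),round(a[2],1),'mean',t.mean(0).round(4))
E
python3 - <<'E'
from m import *
al=[]
for n in ['scene','side']:
    P=np.load(f'pics/{n}0.npy'); i=cv2.imread(f'pics/{n}0.png'); print(n)
    holders(P,i); tray(P,i)
    q=P.reshape(-1,3); k=(q[:,1]<-.14)&(q[:,1]>-.42)&(q[:,0]>.36)&(q[:,0]<.6)&(q[:,2]>.009)
    q=q[k]
    print(len(q))
    for lo,hi in((.012,.02),(.034,.044)):
        t=q[(q[:,2]>lo)&(q[:,2]<hi)]; print('dock',lo,len(t),cv2.minAreaRect((t[:,:2]*1000).astype(np.float32)))
    S=1.0
    H=np.zeros((280,240),np.uint8)
    H[((-.14-q[:,1])*1000).astype(int).clip(0,279),((q[:,0]-.36)*1000).astype(int).clip(0,239)]=np.clip(q[:,2]*5000,40,255)
    al.append(H)
cv2.imwrite('pics/dock.png',cv2.resize(np.hstack(al),None,fx=1.6,fy=1.6,interpolation=0))
E
```

```text
scene
large [0.4627 0.2489] resid 0.0013 floor z nan 0
small [0.5533 0.3382] resid 0.0013 floor z nan 0
medium [0.578  0.2214] resid 0.0011 floor z -0.7464 3
plate 1987 [511.  -78.9] [109.9 175.7] 37.5 mean [nan nan nan]
tab 69 [498.8   6.4] [15.7 27.5] 25.6 mean [0.5012 0.0059 0.049 ]
1289
dock 0.012 859 ((476.9129333496094, -287.16162109375), (167.30673217773438, 163.66439819335938), 84.12728881835938)
dock 0.034 174 ((477.55291748046875, -371.5036926269531), (8.8446683883667, 138.89938354492188), 86.57482147216797)
side
large [0.4611 0.2476] resid 0.0007 floor z 0.0323 76
small [0.5509 0.3377] resid 0.0004 floor z 0.0328 39
medium [0.5753 0.2204] resid 0.0009 floor z 0.0316 35
plate 1835 [nan nan] [0. 0.] 0.0 mean [nan nan nan]
tab 94 [496.2 -10.1] [17.6 59.8] 15.0 mean [0.4916 0.0025 0.0451]
1144
dock 0.012 647 ((484.5185546875, -262.81939697265625), (162.59732055664062, 232.1090087890625), 0.8746909499168396)
dock 0.034 179 ((475.2710876464844, -372.9136047363281), (17.036975860595703, 141.06475830078125), 84.82483673095703)
  return np.nanmean(a, axis, out=out, keepdims=keepdims)
```

View pics/dock.png

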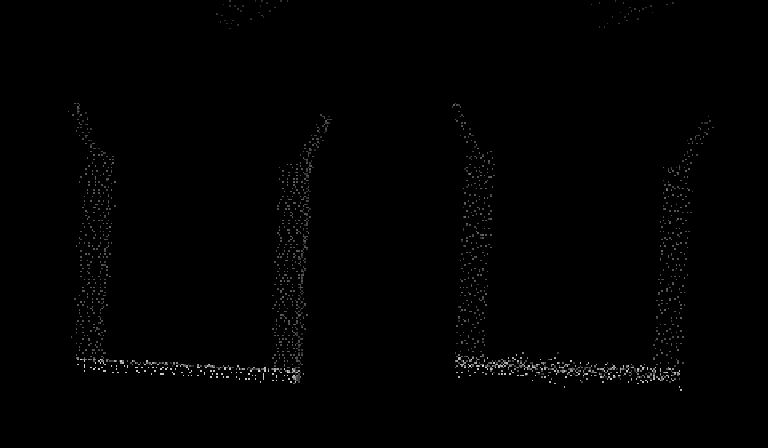

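```bash
python3 -m crank '{"delta_pos":[[0,0.213,0.248],[0,0.213,0.248],[0,0.213,0.248],[0,0.213,0.248],[0,0.213,0.248],[0,0.213,0.248],[0,0.213,0.248],[0,0.213,0.248],[0,0.213,0.248],[0.08,0.213,0.248],[0.12,0.213,0.248],[0.12,0.213,0.248]],"turn":[[0,0,0],[0,0,0],[0,0,0],[0,0,0],[0,0,0],[0,0,0],[0,0,0],[0,0,0],[0,0,0],[0,0,0],[0,0,0],[0,0,0]],"grip":[0,0,0,0,0,0,0,0,0,0,0,0]}'
python3 - <<'E'
from h import *
s=snap('wrist','w1.png');print(s['eye'],s['rotation']); np.save('pics/w1.npy',s['P'])
E
```

```text
clock: 1.2
tool_pos: [0.4615, 0.2482, 0.1053]
orientation: [-27.5, 89.9, 62.6]
force: [-0.7, 0.4, -2.4]
opening: 0.0131
[0.46144761 0.18317297 0.26400813] [-1.41701507e+01 -8.53514782e-03 -1.79953080e+02]
```

View pics/w1.png

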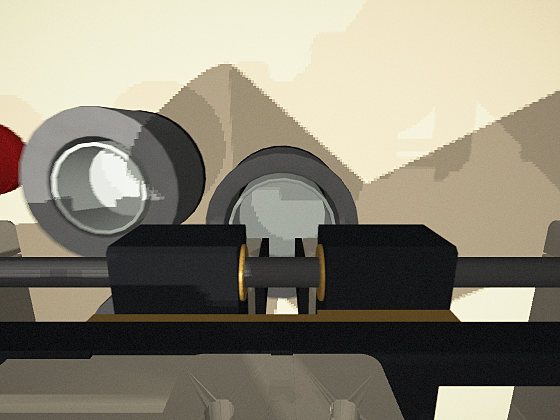

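```bash
python3 -m crank '{"delta_pos":[[0.03,0,0],[0.05,0,0],[0.065,0,0],[0.072,0,0],[0.074,0,0],[0.076,0,0],[0.077,0,0],[0.078,0,0],[0.079,0,0],[0.08,0,0],[0.08,0,0],[0.08,0,0]],"turn":[[0,0,0],[0,0,0],[0,0,0],[0,0,0],[0,0,0],[0,0,0],[0,0,0],[0,0,0],[0,0,0],[0,0,0],[0,0,0],[0,0,0]],"grip":[0,0,0,0,0,0,0,0,0,0,0,0]}'
```

```text
clock: 2.25
tool_pos: [0.4624, 0.248, 0.0275]
orientation: [-60.4, 89.9, 29.7]
force: [-0.6, -2.7, 4.3]
opening: 0.0003
```

```bash
python3 -m crank '{"delta_pos":[[0.001,0,0],[0.002,0,0],[0.003,0,0],[0.003,0,0],[0.003,0,0],[-0.01,0,0],[-0.04,0,0],[-0.08,0,0],[-0.12,0,0],[-0.12,0,0],[-0.12,0,0],[-0.12,0,0]],"turn":[[0,0,0],[0,0,0],[0,0,0],[0,0,0],[0,0,0],[0,0,0],[0,0,0],[0,0,0],[0,0,0],[0,0,0],[0,0,0],[0,0,0]],"grip":[0,0,0,0,0,0,0,0,0.5,1,1,1]}'
python3 -m crank '{"delta_pos":[[0,0,0],[0,0,0],[0,0,0],[0,0,0]],"turn":[[0,0,0],[0,0,0],[0,0,0],[0,0,0]],"grip":[1,1,1,1]}'
python3 - <<'E'
from m import *
s=snap('side'); P=s['P']; q=P.reshape(-1,3)
for k,c in C.items():
    d=np.hypot(*(q[:,:2]-c).T); t=q[(d<.04)&(q[:,2]>.095)&(q[:,2]<.112)]; print(k,len(t),t.mean(0) if len(t) else '')
    if len(t)>20: print(fit(t,RW[k]-.0025))
tray(P,s['pixels'])
E
```

```text
clock: 3.25
tool_pos: [0.462, 0.2484, 0.1469]
orientation: [-23.6, 89.9, 66.4]
force: [0.0, 0.4, -1.0]
opening: 0.0216
clock: 3.58
tool_pos: [0.4618, 0.2477, 0.1457]
orientation: [138.5, 89.9, -131.5]
force: [0.1, 0.0, -0.7]
opening: 0.0483
large 320 [0.46308787 0.2519328  0.10138411]
[0.46101372 0.24833994]
small 0 
medium 0 
plate 32 [502.8   3.2] [17.8 50.2] 49.9 mean [0.4947 0.0089 0.0117]
tab 32 [422. 202.] [ 13.6 420.4] 19.9 mean [0.4834 0.0388 0.0768]
```

```bash
python3 -m crank '{"delta_pos":[[0,0,0],[0,0,0],[0,0,0],[0,0,0],[0,0,0],[0,0,0],[0.01,0,0],[0.03,0,0],[0.05,0,0],[0.065,0,0],[0.073,0,0],[0.073,0,0]],"turn":[[0,0,0],[0,0,0],[0,0,0],[0,0,0],[0,0,0],[0,0,0],[0,0,0],[0,0,0],[0,0,0],[0,0,0],[0,0,0],[0,0,0]],"grip":[1,1,1,1,1,1,1,1,1,1,1,1]}'
python3 -m crank '{"delta_pos":[[0,0,0],[0,0,0],[0,0,0],[0,0,0],[0,0,0],[0,0,0],[-0.01,0,0],[-0.03,0,0],[-0.06,0,0],[-0.1,0,0],[-0.12,0,0],[-0.12,0,0]],"turn":[[0,0,0],[0,0,0],[0,0,0],[0,0,0],[0,0,0],[0,0,0],[0,0,0],[0,0,0],[0,0,0],[0,0,0],[0,0,0],[0,0,0]],"grip":[0.6,0.6,0.6,0.6,0.6,0.6,0.6,0.6,0.6,0.6,0.6,0.6]}'
python3 - <<'E'
from m import *
for n in('scene','side'):
    s=snap(n,n+'2.png'); tray(s['P'],s['pixels']); np.save(f'pics/{n}2.npy',s['P'])
E
```

```text
clock: 4.63
tool_pos: [0.4609, 0.2469, 0.0713]
orientation: [135.2, 89.8, -134.8]
force: [-0.5, 0.1, -0.5]
opening: 0.0875
clock: 5.63
tool_pos: [0.4641, 0.2496, 0.1997]
orientation: [-50.3, 89.5, 39.7]
force: [1.8, -1.0, -0.1]
opening: 0.0687
plate 1990 [510.6 -80.1] [110.3 177.6] 38.5 mean [nan nan nan]
tab 73 [498.6   6.2] [17.6 28.8] 18.0 mean [0.501  0.0063 0.0489]
plate 636 [420.4 136. ] [ 87.5 590.5] 23.4 mean [ 0.5015 -0.0593  0.0245]
tab 32 [461.6  94.2] [ 17.8 279. ] 18.5 mean [nan nan nan]
```

View pics/scene2.png

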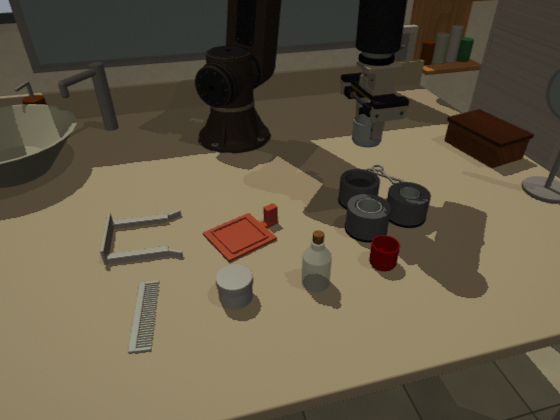

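Run:
```python
from h import *
a=cv2.imread('pics/scene2.png')[198:262,195:290]
cv2.imwrite('pics/c2.png',cv2.resize(a,None,fx=8,fy=8,interpolation=2))
```

```text
(no output)
```

View pics/c2.png

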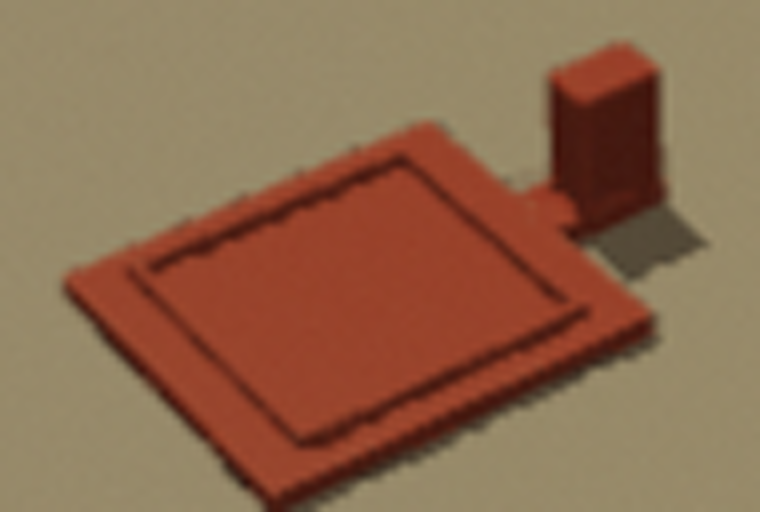

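```bash
cat >> h.py <<'E'
def ray(s,uv,z):
    K=np.array(s['camera_matrix']);uv=np.atleast_2d(uv).astype(float)
    d=np.c_[(uv[:,0]-K[0,2])/K[0,0],-(uv[:,1]-K[1,2])/K[1,1],-np.ones(len(uv))]@R.from_euler('xyz',s['rotation'],degrees=True).as_matrix().T
    e=np.array(s['eye']); return e+d*((z-e[2])/d[:,2])[:,None]
E
python3 - <<'E'
from h import *
s=snap('scene')
f=lambda l:(np.array(l)+.5)/8-.5+[195,198]
c=ray(s,f([(65,278),(275,500),(655,320),(430,123)]),.008); print(c.round(4),c.mean(0).round(4))
e=c-np.roll(c,-1,0);print(np.linalg.norm(e,axis=1), np.degrees(np.arctan2(e[:,1],e[:,0])))
t=ray(s,f([(553,75),(622,42),(660,70),(585,103)]),.05); print(t.round(4),t.mean(0))
E
```

```text
[[ 0.4985 -0.1597  0.008 ]
 [ 0.6095 -0.1156  0.008 ]
 [ 0.5623  0.0034  0.008 ]
 [ 0.451  -0.0406  0.008 ]] [ 0.5303 -0.0781  0.008 ]
[0.11938936 0.12799048 0.1196632  0.12825391] [-158.30972521  -68.3583241    21.56416928  111.76398156]
[[ 0.4931 -0.0099  0.05  ]
 [ 0.4818  0.0141  0.05  ]
 [ 0.4989  0.0215  0.05  ]
 [ 0.5093 -0.004   0.05  ]] [0.49577188 0.00545069 0.05      ]
```

```bash
python3 -m crank '{"delta_pos":[[0,-0.003,-0.012],[0,-0.008,-0.04],[0,-0.015,-0.07],[0,-0.022,-0.105],[0,-0.029,-0.14],[0,-0.036,-0.175],[0,-0.044,-0.21],[0,-0.051,-0.245],[0,-0.058,-0.28],[0,-0.063,-0.305],[0,-0.066,-0.32],[0,-0.068,-0.326]],"turn":[[0,0,0],[0,0,0],[0,0,0],[0,0,0],[0,0,0],[0,0,0],[0,0,0],[0,0,0],[0,0,0],[0,0,0],[0,0,0],[0,0,0]],"grip":[0.6,0.6,0.6,0.6,0.6,0.6,0.6,0.6,0.6,0.6,0.6,0.6]}'
python3 -m crank '{"delta_pos":[[0.02,0,0],[0.05,0,0],[0.08,0,0],[0.105,0,0],[0.125,0,0],[0.14,0,0],[0.145,0,0],[0.145,0,0],[0.145,0,0],[0.145,0,0]],"turn":[[0,0,0],[0,0,0],[0,0,0],[0,0,0],[0,0,0],[0,0,0],[0,0,0],[0,0,0],[0,0,0],[0,0,0]],"grip":[0.6,0.6,0.6,0.6,0.6,0.6,0.6,0.6,0.6,0.6]}'
python3 - <<'E'
from m import *
s=snap('scene','s3.png')
cv2.imwrite('pics/c3.png',cv2.resize(s['pixels'][170:270,180:310],None,fx=6,fy=6,interpolation=2))
E
```

```text
clock: 6.78
tool_pos: [0.5289, -0.0808, 0.1921]
orientation: [102.3, 89.8, -167.9]
force: [-0.8, -0.6, -0.9]
opening: 0.0686
clock: 7.62
tool_pos: [0.5306, -0.0779, 0.0495]
orientation: [-86.9, 89.9, 3.1]
force: [0.1, 0.7, -0.5]
opening: 0.0686
```

View pics/c3.png

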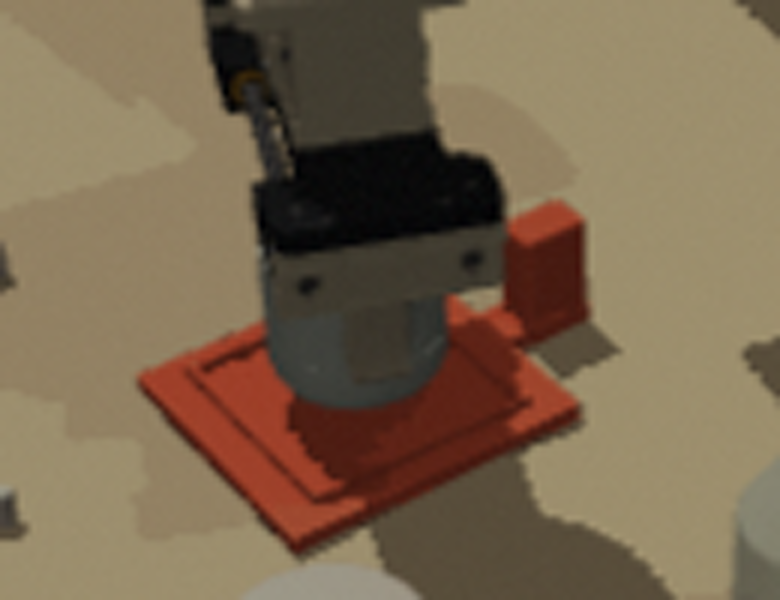

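```bash
python3 -m crank '{"delta_pos":[[0.008,0,0],[0.014,0,0],[0.018,0,0],[0.019,0,0],[0.019,0,0],[0.019,0,0],[0.019,0,0],[0.019,0,0],[0.019,0,0],[0.019,0,0],[0.019,0,0],[0.019,0,0]],"turn":[[0,0,0],[0,0,0],[0,0,0],[0,0,0],[0,0,0],[0,0,0],[0,0,0],[0,0,0],[0,0,0],[0,0,0],[0,0,0],[0,0,0]],"grip":[0.6,0.6,0.6,0.6,0.6,1,1,1,1,1,1,1]}'
python3 -m crank '{"delta_pos":[[-0.01,0,0],[-0.03,0,0],[-0.07,0,0],[-0.11,0,0],[-0.14,0,0],[-0.14,-0.006,0.04],[-0.14,-0.012,0.08],[-0.14,-0.018,0.12],[-0.14,-0.024,0.16],[-0.14,-0.03,0.2],[-0.14,-0.037,0.24],[-0.14,-0.043,0.28]],"turn":[[0,0,0],[0,0,0],[0,0,0],[0,0,0],[0,0,0],[0,0,0],[0,0,0],[0,0,0],[0,0,0],[0,0,0],[0,0,0],[0,0,0]],"grip":[1,1,1,1,1,0,0,0,0,0,0,0]}'
python3 -m crank '{"delta_pos":[[0,-0.003,0.019],[0,-0.003,0.019],[0.02,-0.003,0.019],[0.05,-0.003,0.019],[0.07,-0.003,0.019],[0.07,-0.003,0.019],[0.07,-0.003,0.019]],"turn":[[0,0,0],[0,0,0],[0,0,0],[0,0,0],[0,0,0],[0,0,0],[0,0,0]],"grip":[0,0,0,0,0,0,0]}'
python3 - <<'E'
from m import *
s=snap('side','sd4.png'); P=s['P']; q=P.reshape(-1,3)
c=(.53,-.078)
d=np.hypot(*(q[:,:2]-c).T); t=q[(d<.05)&(q[:,2]>.05)&(q[:,2]<.08)]; print(len(t),t.mean(0),fit(t[t[:,2]>.057],.034))
s=snap('scene','s4.png'); P=s['P']; q=P.reshape(-1,3)
d=np.hypot(*(q[:,:2]-c).T); t=q[(d<.05)&(q[:,2]>.05)&(q[:,2]<.08)]; print(len(t),t.mean(0),fit(t[t[:,2]>.057],.034))
cv2.imwrite('pics/c4.png',np.hstack([cv2.resize(cv2.imread('pics/sd4.png')[140:360,180:380],None,fx=2,fy=2),cv2.resize(s['pixels'][160:270,190:290],None,fx=4,fy=4)]))
E
```

```text
clock: 8.67
tool_pos: [0.5299, -0.078, 0.0294]
orientation: [101.7, 90.0, -168.3]
force: [-0.2, 0.4, 0.6]
opening: 0.0877
clock: 9.67
tool_pos: [0.573, 0.204, 0.1707]
orientation: [-60.6, 89.9, 29.4]
force: [1.2, -0.7, -0.2]
opening: 0.0465
clock: 10.25
tool_pos: [0.5756, 0.2201, 0.0995]
orientation: [136.7, 89.9, -133.3]
force: [0.7, 0.6, 0.8]
opening: 0.002
75 [ 0.50326522 -0.05972857  0.05759382] [ 0.52928491 -0.07732054]
334 [ 0.53208612 -0.07639647  0.05785367] [ 0.53088173 -0.07641861]
```

View pics/c4.png

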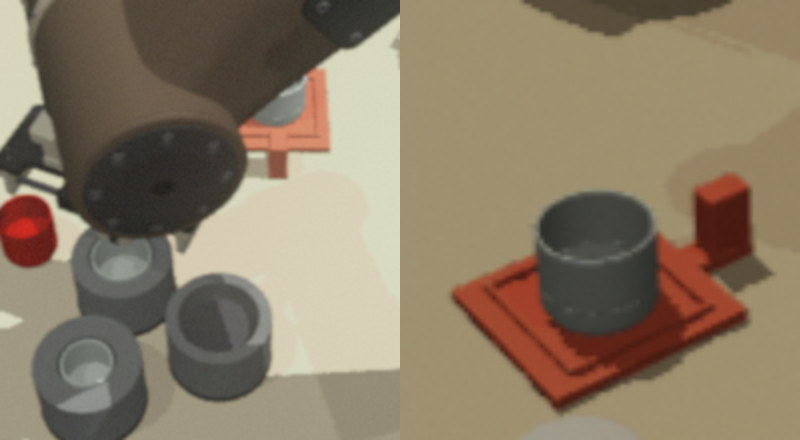

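```bash
python3 -m crank '{"delta_pos":[[0.03,0,0],[0.05,0,0],[0.063,0,0],[0.066,0,0],[0.068,0,0],[0.07,0,0],[0.072,0,0],[0.074,0,0],[0.075,0,0],[0.076,0,0],[0.076,0,0],[0.076,0,0]],"turn":[[0,0,0],[0,0,0],[0,0,0],[0,0,0],[0,0,0],[0,0,0],[0,0,0],[0,0,0],[0,0,0],[0,0,0],[0,0,0],[0,0,0]],"grip":[0,0,0,0,0,0,0,0,0,0,0,0]}'
python3 -m crank '{"delta_pos":[[0,0,0],[-0.01,0,0],[-0.04,0,0],[-0.08,0,0],[-0.12,0,0],[-0.12,0,0],[-0.12,0,0],[-0.12,0,0],[-0.12,0,0],[-0.12,0,0],[-0.12,0,0],[-0.12,0,0]],"turn":[[0,0,0],[0,0,0],[0,0,0],[0,0,0],[0,0,0],[0,0,0],[0,0,0],[0,0,0],[0,0,0],[0,0,0],[0,0,0],[0,0,0]],"grip":[0,0,0,0,0,0,1,1,1,1,1,1]}'
python3 - <<'E'
from m import *
for n in('side','scene'):
  s=snap(n); P=s['P']; q=P.reshape(-1,3)
  c=C['medium']
  d=np.hypot(*(q[:,:2]-c).T); t=q[(d<.04)&(q[:,2]>.1)&(q[:,2]<.112)]; print(len(t),t.mean(0), fit(t,.0285))
E
```

```text
clock: 11.35
tool_pos: [0.5767, 0.2211, 0.0263]
orientation: [-66.4, 89.9, 23.6]
force: [-4.1, -2.8, 9.1]
opening: 0.0006
clock: 12.35
tool_pos: [0.5757, 0.2208, 0.1427]
orientation: [128.7, 89.9, -141.3]
force: [-0.4, 0.4, 0.3]
opening: 0.0352
158 [0.57619179 0.22522229 0.10333632] [0.57510958 0.22031065]
153 [0.57774183 0.22017762 0.10383595] [0.57702349 0.2214499 ]
```

```bash
python3 -m crank '{"delta_pos":[[0,0,0],[0,0,0],[0,0,0],[0,0,0],[0,0,0],[0,0,0],[0,0,0],[0.02,0,0],[0.04,0,0],[0.053,0,0],[0.053,0,0],[0.053,0,0]],"turn":[[0,0,0],[0,0,0],[0,0,0],[0,0,0],[0,0,0],[0,0,0],[0,0,0],[0,0,0],[0,0,0],[0,0,0],[0,0,0],[0,0,0]],"grip":[1,1,1,1,1,1,1,1,1,1,1,1]}'
python3 -m crank '{"delta_pos":[[0,0,0],[0,0,0],[0,0,0],[0,0,0],[0,0,0],[0,0,0],[0,0,0],[0,0,0],[0,0,0],[0,0,0],[0,0,0],[0,0,0]],"turn":[[0,0,0],[0,0,0],[0,0,0],[0,0,0],[0,0,0],[0,0,0],[0,0,0],[0,0,0],[0,0,0],[0,0,0],[0,0,0],[0,0,0]],"grip":[0.4,0.4,0.4,0.4,0.4,0.4,0.4,0.4,0.4,0.4,0.4,0.4]}'
python3 -m crank '{"delta_pos":[[-0.005,0,0],[-0.015,0,0],[-0.03,0,0],[-0.05,0,0],[-0.07,0,0],[-0.09,0,0],[-0.1,0,0],[-0.1,0,0],[-0.1,0,0]],"turn":[[0,0,0],[0,0,0],[0,0,0],[0,0,0],[0,0,0],[0,0,0],[0,0,0],[0,0,0],[0,0,0]],"grip":[0.4,0.4,0.4,0.4,0.4,0.4,0.4,0.4,0.4]}'
python3 - <<'E'
from h import *
s=snap('scene','s5.png')
cv2.imwrite('pics/c5.png',np.hstack([cv2.resize(s['pixels'][110:260,330:430],None,fx=4,fy=4),cv2.resize(s['pixels'][180:270,190:290],None,fx=4,fy=6.667)]))
E
```

```text
clock: 13.45
tool_pos: [0.5758, 0.2207, 0.0902]
orientation: [135.7, 89.9, -134.3]
force: [0.8, -0.4, -0.2]
opening: 0.0875
clock: 14.45
tool_pos: [0.5761, 0.2211, 0.0906]
orientation: [-61.9, 90.0, 28.1]
force: [0.6, -0.3, 2.2]
opening: 0.0587
clock: 15.2
tool_pos: [0.5758, 0.221, 0.1908]
orientation: [-20.4, 90.0, 69.6]
force: [-0.2, 0.0, -1.1]
opening: 0.0588
```

View pics/c5.png

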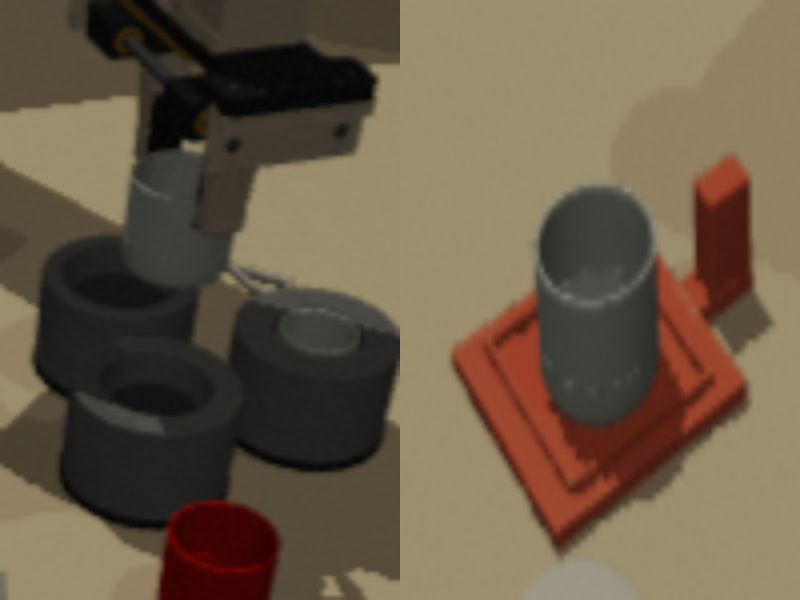

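```bash
python3 -m crank '{"delta_pos":[[0,0.002,-0.012],[0,0.006,-0.04],[0,0.011,-0.07],[0,0.016,-0.105],[0,0.021,-0.14],[0,0.026,-0.17],[0,0.031,-0.2],[0,0.036,-0.23],[0,0.041,-0.26],[0,0.044,-0.285],[0,0.046,-0.296],[0,0.046,-0.299]],"turn":[[0,0,0],[0,0,0],[0,0,0],[0,0,0],[0,0,0],[0,0,0],[0,0,0],[0,0,0],[0,0,0],[0,0,0],[0,0,0],[0,0,0]],"grip":[0.4,0.4,0.4,0.4,0.4,0.4,0.4,0.4,0.4,0.4,0.4,0.4]}'
python3 -m crank '{"delta_pos":[[0.01,0,0],[0.03,0,0],[0.05,0,0],[0.07,0,0],[0.081,0,0],[0.081,0,0],[0.081,0,0],[0.081,0,0],[0.081,0,0]],"turn":[[0,0,0],[0,0,0],[0,0,0],[0,0,0],[0,0,0],[0,0,0],[0,0,0],[0,0,0],[0,0,0]],"grip":[0.4,0.4,0.4,0.4,0.4,0.4,0.4,0.4,0.4]}'
python3 - <<'E'
from h import *
s=snap('scene','s6.png');t=snap('side','sd6.png')
cv2.imwrite('pics/c6.png',np.hstack([cv2.resize(s['pixels'][160:270,190:290],None,fx=4,fy=4,interpolation=2),cv2.resize(t['pixels'][120:230,270:370],None,fx=4,fy=4,interpolation=2)]))
E
```

```text
clock: 16.25
tool_pos: [0.5286, -0.0801, 0.1895]
orientation: [96.7, 89.9, -173.4]
force: [0.4, 0.1, -1.1]
opening: 0.0586
clock: 17.0
tool_pos: [0.5307, -0.0776, 0.1103]
orientation: [-85.8, 89.9, 4.2]
force: [-0.3, 0.8, -0.8]
opening: 0.0585
```

View pics/c6.png

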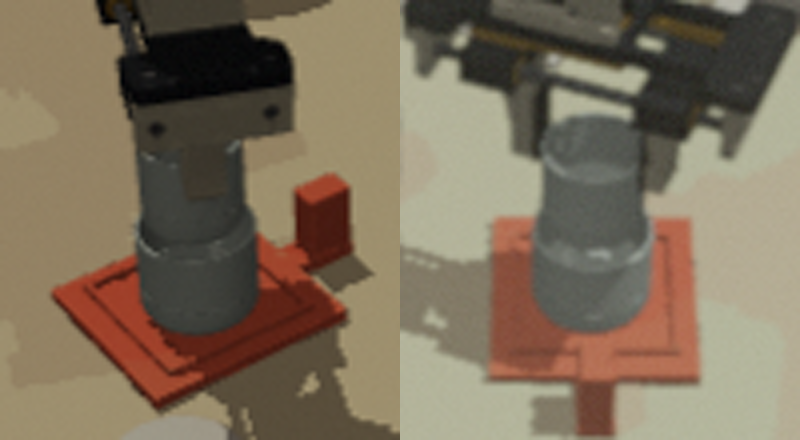

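```bash
python3 -m crank '{"delta_pos":[[0.004,0,0],[0.009,0,0],[0.014,0,0],[0.019,0,0],[0.024,0,0],[0.029,0,0],[0.034,0,0],[0.038,0,0],[0.041,0,0],[0.041,0,0],[0.041,0,0]],"turn":[[0,0,0],[0,0,0],[0,0,0],[0,0,0],[0,0,0],[0,0,0],[0,0,0],[0,0,0],[0,0,0],[0,0,0],[0,0,0]],"grip":[0.4,0.4,0.4,0.4,0.4,0.4,0.4,0.4,0.4,0.4,0.4]}'
```

```text
clock: 18.02
tool_pos: [0.53, -0.0781, 0.0684]
orientation: [112.3, 90.0, -157.7]
force: [0.5, -0.9, -0.4]
opening: 0.0584
```

```bash
python3 -m crank '{"delta_pos":[[0,0,0],[0,0,0],[0,0,0],[0,0,0],[0,0,0],[0,0,0],[0,0,0],[0,0,0],[-0.01,0,0],[-0.04,0,0],[-0.08,0,0],[-0.1,0,0]],"turn":[[0,0,0],[0,0,0],[0,0,0],[0,0,0],[0,0,0],[0,0,0],[0,0,0],[0,0,0],[0,0,0],[0,0,0],[0,0,0],[0,0,0]],"grip":[0.75,0.8,0.9,1,1,1,1,1,1,1,1,1]}'
python3 -m crank '{"delta_pos":[[0,-0.002,0.035],[0,-0.004,0.07],[0,-0.006,0.105],[0,-0.008,0.14],[0,-0.01,0.175],[0,-0.012,0.21],[0,-0.014,0.245],[0,-0.016,0.28],[0,-0.018,0.315],[0,-0.02,0.35],[0,-0.022,0.385],[0,-0.022,0.416]],"turn":[[0,0,0],[0,0,0],[0,0,0],[0,0,0],[0,0,0],[0,0,0],[0,0,0],[0,0,0],[0,0,0],[0,0,0],[0,0,0],[0,0,0]],"grip":[0,0,0,0,0,0,0,0,0,0,0,0]}'
python3 -m crank '{"delta_pos":[[0.02,0,0],[0.05,0,0],[0.07,0,0],[0.07,0,0],[0.07,0,0]],"turn":[[0,0,0],[0,0,0],[0,0,0],[0,0,0],[0,0,0]],"grip":[0,0,0,0,0]}'
python3 - <<'E'
from m import *
for n in ('scene','side'):
    s=snap(n,n+'7.png'); P=s['P']; q=P.reshape(-1,3)
    d=np.hypot(*(q[:,:2]-(.53,-.078)).T)
    for lo,hi,r in((.058,.067,.034),(.076,.086,.0282)):
        t=q[(d<.045)&(q[:,2]>lo)&(q[:,2]<hi)]; print(n,len(t),t.mean(0) if len(t) else '',fit(t,r) if len(t)>10 else '')
    if n=='side':
        k=q[(np.hypot(*(q[:,:2]-C['small']).T)<.02)]; print('small',len(k),np.nanmedian(k[:,2]) if len(k) else '')
cv2.imwrite('pics/c7.png',cv2.resize(cv2.imread('pics/scene7.png')[160:270,190:290],None,fx=4,fy=4,interpolation=2))
E
```

```text
clock: 19.02
tool_pos: [0.5314, -0.0782, 0.1733]
orientation: [-96.8, 89.8, -6.7]
force: [1.5, -0.3, -0.4]
opening: 0.0878
clock: 20.02
tool_pos: [0.552, 0.3402, 0.1694]
orientation: [-58.2, 90.0, 31.8]
force: [0.9, -0.0, -0.3]
opening: 0.0131
clock: 20.43
tool_pos: [0.5517, 0.3376, 0.0985]
orientation: [147.6, 89.9, -122.4]
force: [0.2, -0.3, 0.4]
opening: 0.0004
scene 221 [ 0.53857386 -0.07726604  0.06256146] [ 0.53095961 -0.07634121]
scene 143 [ 0.53204852 -0.07836399  0.079752  ] [ 0.53110668 -0.07732573]
side 0  
side 0  
small 633 0.5422373400255299
```

View pics/c7.png

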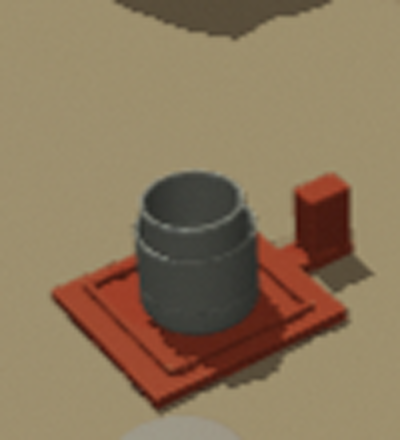

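```bash
python3 -m crank '{"delta_pos":[[0.015,0,0],[0.03,0,0],[0.04,0,0],[0.05,0,0],[0.056,0,0],[0.056,0,0]],"turn":[[0,0,0],[0,0,0],[0,0,0],[0,0,0],[0,0,0],[0,0,0]],"grip":[0,0,0,0,0,0]}'
```

```text
clock: 21.03
tool_pos: [0.5517, 0.3376, 0.0417]
orientation: [134.9, 89.9, -135.1]
force: [-0.4, -0.6, 0.1]
opening: 0.0002
```

```bash
python3 -m crank '{"delta_pos":[[0.005,0,0],[0.009,0,0],[0.012,0,0],[0.014,0,0],[0.016,0,0],[0.018,0,0],[0.0195,0,0],[0.0195,0,0],[0.0195,0,0]],"turn":[[0,0,0],[0,0,0],[0,0,0],[0,0,0],[0,0,0],[0,0,0],[0,0,0],[0,0,0],[0,0,0]],"grip":[0,0,0,0,0,0,0,0,0]}'
python3 -m crank '{"delta_pos":[[0,0,0],[-0.01,0,0],[-0.04,0,0],[-0.08,0,0],[-0.12,0,0],[-0.12,0,0],[-0.12,0,0],[-0.12,0,0],[-0.12,0,0],[-0.12,0,0],[-0.12,0,0],[-0.12,0,0]],"turn":[[0,0,0],[0,0,0],[0,0,0],[0,0,0],[0,0,0],[0,0,0],[0,0,0],[0,0,0],[0,0,0],[0,0,0],[0,0,0],[0,0,0]],"grip":[0,0,0,0,0,0,1,1,1,1,1,1]}'
python3 - <<'E'
from m import *
for n in('side','scene'):
  s=snap(n); P=s['P']; q=P.reshape(-1,3)
  c=C['small']
  d=np.hypot(*(q[:,:2]-c).T); t=q[(d<.035)&(q[:,2]>.1)&(q[:,2]<.112)]; print(len(t),t.mean(0), fit(t,.023))
E
```

```text
clock: 21.78
tool_pos: [0.5525, 0.3383, 0.0261]
orientation: [-64.9, 89.9, 25.2]
force: [-7.3, -3.4, 21.2]
opening: 0.0008
clock: 22.78
tool_pos: [0.5517, 0.3377, 0.1421]
orientation: [137.8, 89.9, -132.2]
force: [0.1, 0.0, -0.1]
opening: 0.0348
85 [0.55626566 0.34996275 0.10354748] [0.55039844 0.33807491]
107 [0.5537298  0.33952937 0.1037797 ] [0.55249825 0.33951438]
```

```bash
python3 -m crank '{"delta_pos":[[0,0,0],[0,0,0],[0,0,0],[0,0,0],[0,0,0],[0,0,0],[0,0,0],[0.02,0,0],[0.04,0,0],[0.053,0,0],[0.053,0,0],[0.053,0,0]],"turn":[[0,0,0],[0,0,0],[0,0,0],[0,0,0],[0,0,0],[0,0,0],[0,0,0],[0,0,0],[0,0,0],[0,0,0],[0,0,0],[0,0,0]],"grip":[1,1,1,1,1,1,1,1,1,1,1,1]}'
python3 -m crank '{"delta_pos":[[0,0,0],[0,0,0],[0,0,0],[0,0,0],[0,0,0],[0,0,0],[0,0,0],[0,0,0],[0,0,0],[0,0,0],[0,0,0],[0,0,0]],"turn":[[0,0,0],[0,0,0],[0,0,0],[0,0,0],[0,0,0],[0,0,0],[0,0,0],[0,0,0],[0,0,0],[0,0,0],[0,0,0],[0,0,0]],"grip":[0.3,0.3,0.3,0.3,0.3,0.3,0.3,0.3,0.3,0.3,0.3,0.3]}'
python3 -m crank '{"delta_pos":[[0,0,0],[0,0,0],[-0.005,0,0],[-0.015,0,0],[-0.03,0,0],[-0.05,0,0],[-0.07,0,0],[-0.09,0,0],[-0.1,0,0],[-0.1,0,0],[-0.1,0,0]],"turn":[[0,0,0],[0,0,0],[0,0,0],[0,0,0],[0,0,0],[0,0,0],[0,0,0],[0,0,0],[0,0,0],[0,0,0],[0,0,0]],"grip":[0.3,0.3,0.3,0.3,0.3,0.3,0.3,0.3,0.3,0.3,0.3]}'
python3 -m crank '{"delta_pos":[[0,0.001,-0.015],[0,0.004,-0.045],[0,0.006,-0.085],[0,0.008,-0.125],[0,0.01,-0.165],[0,0.012,-0.205],[0,0.014,-0.245],[0,0.016,-0.285],[0,0.018,-0.325],[0,0.02,-0.36],[0,0.022,-0.39],[0,0.022,-0.41]],"turn":[[0,0,0],[0,0,0],[0,0,0],[0,0,0],[0,0,0],[0,0,0],[0,0,0],[0,0,0],[0,0,0],[0,0,0],[0,0,0],[0,0,0]],"grip":[0.3,0.3,0.3,0.3,0.3,0.3,0.3,0.3,0.3,0.3,0.3,0.3]}'
python3 -m crank '{"delta_pos":[[0,0,-0.006],[0,0,-0.006],[0.01,0,-0.006],[0.03,0,-0.006],[0.05,0,-0.006],[0.06,0,-0.006],[0.06,0,-0.006],[0.06,0,-0.006],[0.06,0,-0.006]],"turn":[[0,0,0],[0,0,0],[0,0,0],[0,0,0],[0,0,0],[0,0,0],[0,0,0],[0,0,0],[0,0,0]],"grip":[0.3,0.3,0.3,0.3,0.3,0.3,0.3,0.3,0.3]}'
python3 - <<'E'
from h import *
s=snap('scene','s8.png');t=snap('side','sd8.png')
cv2.imwrite('pics/c8.png',np.hstack([cv2.resize(s['pixels'][160:270,190:290],None,fx=4,fy=4,interpolation=2),cv2.resize(t['pixels'][120:230,270:370],None,fx=4,fy=4,interpolation=2)]))
E
```

```text
clock: 23.88
tool_pos: [0.5518, 0.3377, 0.0897]
orientation: [146.2, 89.9, -123.8]
force: [-0.1, 0.6, 1.5]
opening: 0.0874
clock: 24.88
tool_pos: [0.552, 0.3381, 0.0902]
orientation: [-50.2, 90.0, 39.8]
force: [-0.7, 0.1, 2.7]
opening: 0.0473
clock: 25.8
tool_pos: [0.5519, 0.3381, 0.1904]
orientation: [-22.5, 89.9, 67.5]
force: [-0.2, -0.1, -1.0]
opening: 0.0472
clock: 26.8
tool_pos: [0.5279, -0.075, 0.1887]
orientation: [96.8, 89.8, -173.3]
force: [0.2, 0.1, 0.3]
opening: 0.0477
clock: 27.55
tool_pos: [0.5307, -0.0775, 0.1307]
orientation: [-100.9, 89.9, -10.8]
force: [0.8, -1.4, 0.0]
opening: 0.0473
```

View pics/c8.png

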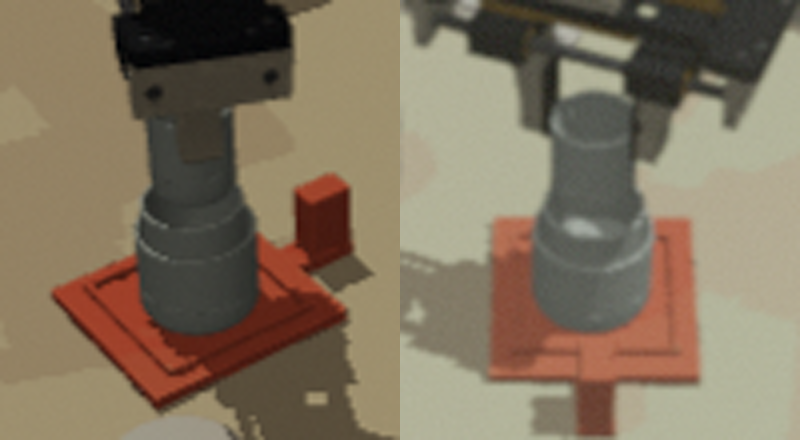

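```bash
python3 -m crank '{"delta_pos":[[0.004,0,0],[0.009,0,0],[0.014,0,0],[0.019,0,0],[0.024,0,0],[0.029,0,0],[0.034,0,0],[0.039,0,0],[0.042,0,0],[0.044,0,0],[0.044,0,0],[0.044,0,0]],"turn":[[0,0,0],[0,0,0],[0,0,0],[0,0,0],[0,0,0],[0,0,0],[0,0,0],[0,0,0],[0,0,0],[0,0,0],[0,0,0],[0,0,0]],"grip":[0.3,0.3,0.3,0.3,0.3,0.3,0.3,0.3,0.3,0.3,0.3,0.3]}'
```

```text
clock: 28.65
tool_pos: [0.53, -0.078, 0.0861]
orientation: [159.4, 90.0, -110.6]
force: [-1.1, -0.3, -0.7]
opening: 0.0478
```

```bash
python3 -m crank '{"delta_pos":[[0,0,0],[0,0,0],[0,0,0],[0,0,0],[0,0,0],[0,0,0],[0,0,0],[0,0,0],[-0.01,0,0],[-0.04,0,0],[-0.08,0,0],[-0.11,0,0]],"turn":[[0,0,0],[0,0,0],[0,0,0],[0,0,0],[0,0,0],[0,0,0],[0,0,0],[0,0,0],[0,0,0],[0,0,0],[0,0,0],[0,0,0]],"grip":[0.65,0.7,0.8,1,1,1,1,1,1,1,1,1]}'
python3 -m crank '{"delta_pos":[[0,0.003,0.01],[0,0.01,0.03],[0,0.02,0.06],[0,0.033,0.084],[0,0.033,0.084],[0,0.033,0.084],[0,0.033,0.084]],"turn":[[0,0,0],[0,0,0],[0,0,0],[0,0,0],[0,0,0],[0,0,0],[0,0,0]],"grip":[0.5,0.5,0.5,0.5,0.5,0.5,0.5]}'
cat > dock.py <<'E'
from m import *
def dock(P):
    q=P.reshape(-1,3); q=q[np.isfinite(q[:,0])]
    w=q[(q[:,2]>.0125)&(q[:,2]<.0195)&(q[:,1]<-.245)&(q[:,1]>-.355)&(q[:,0]>.38)&(q[:,0]<.58)]
    L=[]
    for side in(w[w[:,0]<.478],w[w[:,0]>.478]):
        p=np.polyfit(side[:,1],side[:,0],1); r=side[:,0]-np.polyval(p,side[:,1])
        L.append(p); print('wall slope',p[0].round(4),'x@-.3',np.polyval(p,-.3).round(4),'pct',np.percentile(r,[2,98]).round(4),len(side))
    b=q[(q[:,2]>.036)&(q[:,2]<.044)&(q[:,1]<-.33)&(q[:,1]>-.4)&(q[:,0]>.38)&(q[:,0]<.58)]
    p=np.polyfit(b[:,0],b[:,1],1); r=b[:,1]-np.polyval(p,b[:,0]); print('back slope',p[0].round(4),'y@.478',np.polyval(p,.478).round(4),np.percentile(r,[2,50,98]).round(4),len(b))
E
python3 - <<'E'
from dock import *
for n in('scene','side'):
    s=snap(n,n+'9.png'); dock(np.load(f'pics/{n}0.npy')); dock(s['P'])
    q=s['P'].reshape(-1,3); d=np.hypot(*(q[:,:2]-(.53,-.078)).T)
    for lo,hi,r in((.058,.067,.034),(.077,.086,.0282),(.094,.104,.023)):
        t=q[(d<.045)&(q[:,2]>lo)&(q[:,2]<hi)]; print(n,len(t),t.mean(0) if len(t) else '',fit(t,r) if len(t)>10 else '')
a=cv2.imread('pics/scene9.png')[190:280,100:290]
cv2.imwrite('pics/c9.png',cv2.resize(a,None,fx=4,fy=4,interpolation=2))
E
```

```text
clock: 29.65
tool_pos: [0.5303, -0.0783, 0.1993]
orientation: [-114.9, 89.9, -24.9]
force: [1.2, 0.4, 0.7]
opening: 0.0878
clock: 30.23
tool_pos: [0.4972, 0.0061, 0.1967]
orientation: [-83.0, 89.9, 7.1]
force: [0.9, -0.1, -0.7]
opening: 0.0467
wall slope 0.054 x@-.3 0.4195 pct [-0.0111  0.0089] 253
wall slope 0.0537 x@-.3 0.5434 pct [-0.0111  0.0082] 343
back slope -0.0536 y@.478 -0.371 [-0.0044  0.0001  0.0036] 163
wall slope 0.0472 x@-.3 0.4196 pct [-0.011   0.0082] 258
wall slope 0.0513 x@-.3 0.5435 pct [-0.0107  0.0085] 341
back slope -0.051 y@.478 -0.3712 [-0.0042  0.0002  0.0035] 156
scene 165 [ 0.55152331 -0.07921872  0.06236425] [ 0.52803316 -0.07619735]
scene 198 [ 0.5365122  -0.07780563  0.08118921] [ 0.53102184 -0.07775073]
scene 114 [ 0.53129159 -0.07633069  0.09780362] [ 0.53106981 -0.07594724]
wall slope 0.0481 x@-.3 0.4168 pct [-0.0085  0.0087] 192
wall slope 0.0518 x@-.3 0.5401 pct [-0.0082  0.0093] 187
back slope -0.0529 y@.478 -0.3716 [-0.0079  0.0002  0.0061] 147
wall slope 0.0587 x@-.3 0.4168 pct [-0.0085  0.0087] 194Traceback (most recent call last):
  File "<stdin>", line 3, in <module>
  File "dock.py", line 7, in dock
    p=np.polyfit(side[:,1],side[:,0],1); r=side[:,0]-np.polyval(p,side[:,1])
    raise TypeError("expected non-empty vector for x")
TypeError: expected non-empty vector for x
```

```bash
python3 -m crank '{"delta_pos":[[0,0,0],[0,0,0],[0,0,0],[0,0,0],[0.02,0,0],[0.05,0,0],[0.08,0,0],[0.1,0,0],[0.1,0,0]],"turn":[[-6,0,0],[-12,0,0],[-18,0,0],[-21.7,0,0],[-21.7,0,0],[-21.7,0,0],[-21.7,0,0],[-21.7,0,0],[-21.7,0,0]],"grip":[0.5,0.5,0.5,0.5,0.5,0.5,0.5,0.5,0.5]}'
python3 - <<'E'
from m import *
o=get_obs();print(o['tool_pos'],R.from_euler('xyz',o['orientation'],degrees=True).as_matrix().round(3).tolist())
s=snap('scene','s9.png'); tray(s['P'],s['pixels'])
cv2.imwrite('pics/c9.png',cv2.resize(s['pixels'][190:280,100:290],None,fx=4,fy=4,interpolation=2))
E
```

```text
clock: 31.08
tool_pos: [0.4944, 0.0043, 0.0921]
orientation: [85.3, 89.6, -163.1]
force: [-0.9, 0.8, -0.5]
opening: 0.0435
[0.49435321 0.00426735 0.09205759] [[-0.007, -0.93, -0.368], [-0.002, -0.368, 0.93], [-1.0, 0.008, 0.001]]
plate 1275 [511.2 -78.7] [110.2 178.2] 37.6 mean [nan nan nan]
tab 72 [499.9   6.3] [15.3 30.3] 23.5 mean [0.5014 0.0063 0.0484]
```

View pics/c9.png

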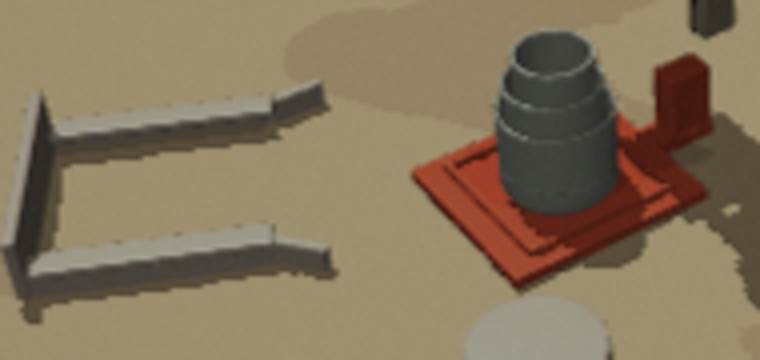

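```bash
python3 -m crank '{"delta_pos":[[0,0,0],[0.015,0,0],[0.035,0,0],[0.055,0,0],[0.07,0,0],[0.0745,0,0],[0.0745,0,0],[0.0745,0,0]],"turn":[[0,0,0],[0,0,0],[0,0,0],[0,0,0],[0,0,0],[0,0,0],[0,0,0],[0,0,0]],"grip":[0.5,0.5,0.5,0.5,0.5,0.5,0.5,0.5]}'
python3 -m crank '{"delta_pos":[[0,0,0],[0,0,0],[0,0,0],[0,0,0],[0,0,0],[0,0,0],[0,0,0],[0,0,0],[0,0,0]],"turn":[[0,0,0],[0,0,0],[0,0,0],[0,0,0],[0,0,0],[0,0,0],[0,0,0],[0,0,0],[0,0,0]],"grip":[0.1,0.1,0.1,0.1,0.1,0.1,0.1,0.1,0.1]}'
```

```text
clock: 31.8
tool_pos: [0.4982, 0.0062, 0.0229]
orientation: [-98.7, 89.9, 13.0]
force: [0.0, 0.4, -0.7]
opening: 0.0437
clock: 32.55
tool_pos: [0.4966, 0.0058, 0.022]
orientation: [87.2, 90.0, -161.1]
force: [-3.0, 0.7, 6.5]
opening: 0.02
```

```bash
python3 -m crank '{"delta_pos":[[0,0.0005,-0.001],[0,0.0015,-0.004],[0,0.0035,-0.0075],[0,0.0055,-0.0115],[0,0.0075,-0.0155],[0,0.0095,-0.02],[0,0.0115,-0.0245],[0,0.0135,-0.029],[0,0.0155,-0.033],[0,0.0175,-0.037],[0,0.019,-0.04],[0,0.02,-0.0416]],"turn":[[0.5,0,0],[2,0,0],[4.5,0,0],[7,0,0],[9.5,0,0],[12,0,0],[14.5,0,0],[17,0,0],[19.5,0,0],[22,0,0],[24,0,0],[24.7,0,0]],"grip":[0.1,0.1,0.1,0.1,0.1,0.1,0.1,0.1,0.1,0.1,0.1,0.1]}'
python3 -m crank '{"delta_pos":[[0,0,0],[0,0,0],[0,0,0]],"turn":[[0,0,0],[0,0,0],[0,0,0]],"grip":[0.1,0.1,0.1]}'
python3 - <<'E'
from m import *
o=get_obs();print(o['tool_pos'],o['force'],R.from_euler('xyz',o['orientation'],degrees=True).as_matrix().round(4).tolist())
s=snap('scene','s10.png')
cv2.imwrite('pics/c10.png',cv2.resize(s['pixels'][190:280,100:260],None,fx=5,fy=5,interpolation=2))
E
```

```text
clock: 33.55
tool_pos: [0.4951, -0.0402, 0.022]
orientation: [-77.9, 89.9, 9.0]
force: [2.2, 1.7, 1.9]
opening: 0.0201
clock: 33.8
tool_pos: [0.4945, -0.0401, 0.022]
orientation: [-93.7, 89.9, -6.6]
force: [3.2, -1.3, 4.2]
opening: 0.0199
[ 0.49453604 -0.04011203  0.02195997] [ 3.21559132 -1.27866057  4.17441518] [[0.0012, -0.9987, 0.0513], [-0.0001, 0.0513, 0.9987], [-1.0, -0.0013, -0.0001]]
```

View pics/c10.png

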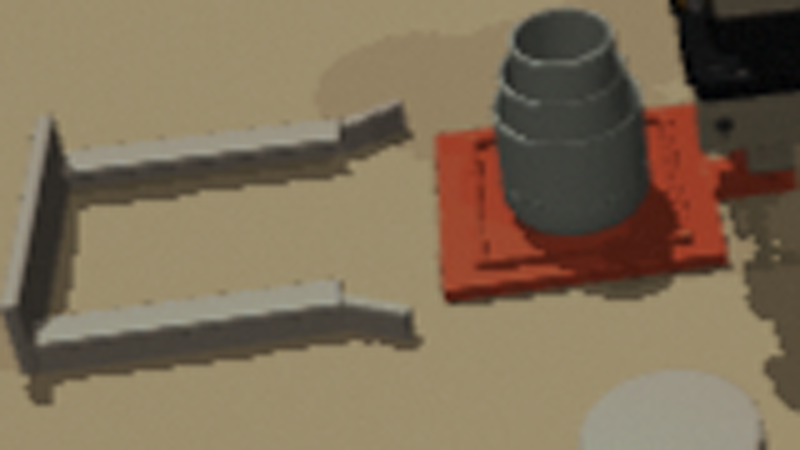

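Run:
```python
from h import *
s=snap('scene')
f=lambda l:(np.array(l)+.5)/5-.5+[100,190]
c=ray(s,f([(437,135),(447,300),(727,265),(697,103)]),.008); print(c[:,:2].round(4).tolist(),c.mean(0).round(4))
e=c-np.roll(c,-1,0);print(np.linalg.norm(e,axis=1), np.degrees(np.arctan2(e[:,1],e[:,0])))
d=ray(s,f([(340,145),(70,178),(340,283),(48,322),(343,303),(38,350),(340,121),(68,155)]),.016)[:,:2]; print(d.round(4).tolist())
a=np.array([-.0513,-.9987]);n=np.array([-a[1],a[0]])
print('lateral dock',(d@n).round(4),'tray corners',(c[:,:2]@n).round(4),'centre',c[:,:2].mean(0)@n)
for i in(0,2,4,6): v=d[i+1]-d[i]; print(np.degrees(np.arctan2(v[1],v[0])))
```

```text
[[0.4267, -0.1901], [0.5522, -0.1965], [0.561, -0.0706], [0.4335, -0.061]] [ 0.4933 -0.1295  0.008 ]
[0.12573393 0.12619001 0.12791151 0.12924115] [177.0875648  -93.99806496  -4.28931405  86.97663067]
[[0.4336, -0.2362], [0.4269, -0.3615], [0.5377, -0.2415], [0.5311, -0.3661], [0.5518, -0.2409], [0.5488, -0.3693], [0.4137, -0.2351], [0.4078, -0.3632]]
lateral dock [0.4452 0.4449 0.5494 0.5492 0.5634 0.5671 0.4252 0.4259] tray corners [0.4359 0.5616 0.5639 0.436 ] centre 0.4993497952644864
-93.09323094781452
-93.02137435064748
-91.31252778663503
-92.6296308437046
```

```bash
python3 -m crank '{"delta_pos":[[0,0,-0.002],[0,0,-0.007],[0,0,-0.014],[0,0,-0.022],[0,0,-0.03],[0,0,-0.038],[0,0,-0.046],[0,0,-0.054],[0,0,-0.062],[0,0,-0.069],[0,0,-0.073],[0,0,-0.075]],"turn":[[0,0,0],[0,0,0],[0,0,0],[0,0,0],[0,0,0],[0,0,0],[0,0,0],[0,0,0],[0,0,0],[0,0,0],[0,0,0],[0,0,0]],"grip":[0.1,0.1,0.1,0.1,0.1,0.1,0.1,0.1,0.1,0.1,0.1,0.1]}'
python3 -m crank '{"delta_pos":[[0,0,-0.002],[0,0,-0.007],[0,0,-0.014],[0,0,-0.022],[0,0,-0.03],[0,0,-0.038],[0,0,-0.045],[0,0,-0.05],[0,0,-0.053],[0,0,-0.055]],"turn":[[0,0,0],[0,0,0],[0,0,0],[0,0,0],[0,0,0],[0,0,0],[0,0,0],[0,0,0],[0,0,0],[0,0,0]],"grip":[0.1,0.1,0.1,0.1,0.1,0.1,0.1,0.1,0.1,0.1]}'
python3 -c "
from h import *
o=get_obs();print(o['tool_pos'],o['force'],o['moment'])"
```

```text
clock: 34.9
tool_pos: [0.4903, -0.1143, 0.022]
orientation: [-43.6, 89.9, 43.4]
force: [0.9, 7.6, 8.6]
opening: 0.0201
clock: 35.73
tool_pos: [0.4873, -0.1691, 0.022]
orientation: [-39.1, 89.9, 47.9]
force: [0.0, 8.4, 10.0]
opening: 0.0199
[ 0.48733226 -0.16909082  0.02199196] [0.03351967 8.37330179 9.95004505] [ 2.89365871 -0.03917825 -0.01558435]
```

```bash
python3 -m crank '{"delta_pos":[[0,0,-0.002],[0,0,-0.006],[0,0,-0.012],[0,0,-0.019],[0,0,-0.026],[0,0,-0.031],[0,0,-0.034],[0,0,-0.036],[0,0,-0.036]],"turn":[[0,0,0],[0,0,0],[0,0,0],[0,0,0],[0,0,0],[0,0,0],[0,0,0],[0,0,0],[0,0,0]],"grip":[0.1,0.1,0.1,0.1,0.1,0.1,0.1,0.1,0.1]}'
python3 -m crank '{"delta_pos":[[0,0,-0.001],[0,0,-0.002],[0,0,-0.003],[0,0,-0.004],[0,0,-0.005],[0,0,-0.005]],"turn":[[0,0,0],[0,0,0],[0,0,0],[0,0,0],[0,0,0],[0,0,0]],"grip":[0.1,0.1,0.1,0.1,0.1,0.1]}'
python3 -c "
from h import *
o=get_obs();print(o['tool_pos'],o['force'],o['moment'])"
```

```text
clock: 36.48
tool_pos: [0.4853, -0.2052, 0.022]
orientation: [-34.4, 89.9, 52.6]
force: [0.6, 5.2, 9.2]
opening: 0.0198
clock: 36.98
tool_pos: [0.4851, -0.2098, 0.022]
orientation: [-27.3, 89.9, 59.7]
force: [1.0, 7.3, 10.0]
opening: 0.0197
[ 0.48506553 -0.2097609   0.02199558] [1.02681004 7.27333191 9.9986402 ] [ 2.63772182 -0.07117229 -0.02990145]
```

```bash
python3 -m crank '{"delta_pos":[[0,0,-0.0005],[0,0,-0.001],[0,0,-0.0015],[0,0,-0.002],[0,0,-0.0025],[0,0,-0.0025]],"turn":[[0,0,0],[0,0,0],[0,0,0],[0,0,0],[0,0,0],[0,0,0]],"grip":[0.1,0.1,0.1,0.1,0.1,0.1]}'
python3 -m crank '{"delta_pos":[[0,0,-0.0005],[0,0,-0.001],[0,0,-0.0015],[0,0,-0.002],[0,0,-0.0025],[0,0,-0.0025]],"turn":[[0,0,0],[0,0,0],[0,0,0],[0,0,0],[0,0,0],[0,0,0]],"grip":[0.1,0.1,0.1,0.1,0.1,0.1]}'
```

```text
clock: 37.48
tool_pos: [0.4849, -0.2121, 0.022]
orientation: [-23.5, 89.9, 63.5]
force: [0.3, 8.2, 10.9]
opening: 0.0198
clock: 37.98
tool_pos: [0.4848, -0.2139, 0.022]
orientation: [-16.5, 89.9, 70.5]
force: [0.7, 14.5, 13.1]
opening: 0.0196
```

```bash
python3 -m crank '{"delta_pos":[[0,0,-0.0005],[0,0,-0.001],[0,0,-0.0015],[0,0,-0.002],[0,0,-0.002]],"turn":[[0,0,0],[0,0,0],[0,0,0],[0,0,0],[0,0,0]],"grip":[0.1,0.1,0.1,0.1,0.1]}'
```

```text
clock: 38.4
tool_pos: [0.4847, -0.2141, 0.022]
orientation: [-9.6, 89.8, 77.4]
force: [-0.1, 28.3, 17.1]
opening: 0.0197
```

```bash
python3 -m crank '{"delta_pos":[[0,0,0.001],[0,0,0.0015],[0,0,0.0015],[0,0,0.0015],[0,0,0.0015],[0,0,0.0015],[0,0,0.0015],[0,0,0.0015],[-0.01,0,0.0015],[-0.04,0,0.0015],[-0.08,0,0.0015],[-0.12,0,0.0015]],"turn":[[0,0,0],[0,0,0],[0,0,0],[0,0,0],[0,0,0],[0,0,0],[0,0,0],[0,0,0],[0,0,0],[0,0,0],[0,0,0],[0,0,0]],"grip":[0.1,0.1,0.35,0.5,0.5,0.5,0.5,0.5,0.5,0.5,0.5,0.5]}'
python3 -m crank '{"delta_pos":[[0,0,0.04],[0,0,0.08],[0,0,0.12],[0,0,0.16],[0,0,0.2],[0,0,0.2],[0,0,0.2]],"turn":[[0,0,0],[0,0,0],[0,0,0],[0,0,0],[0,0,0],[0,0,0],[0,0,0]],"grip":[0.5,0.5,0.5,0.5,0.5,0.5,0.5]}'
python3 - <<'E'
from m import *
for n in('scene','side'):
    s=snap(n,n+'11.png'); q=s['P'].reshape(-1,3); d=np.hypot(*(q[:,:2]-(.481,-.304)).T)
    for lo,hi,r in((.058,.067,.034),(.077,.086,.0282),(.094,.104,.023)):
        t=q[(d<.045)&(q[:,2]>lo)&(q[:,2]<hi)]; print(n,len(t),t.mean(0) if len(t) else '',fit(t,r) if len(t)>10 else '')
    tray(s['P'],s['pixels'])
cv2.imwrite('pics/c11.png',np.hstack([cv2.resize(cv2.imread('pics/scene11.png')[180:280,90:190],None,fx=4,fy=4,interpolation=2),cv2.resize(cv2.imread('pics/side11.png')[70:170,320:420],None,fx=4,fy=4,interpolation=2)]))
print(get_obs()['force'])
E
```

```text
clock: 39.4
tool_pos: [0.4835, -0.2164, 0.143]
orientation: [91.7, 89.9, 178.6]
force: [2.1, 0.1, -0.2]
opening: 0.0439
clock: 39.98
tool_pos: [0.4952, -0.0146, 0.1424]
orientation: [-70.3, 89.9, 17.0]
force: [-0.4, -1.3, -0.6]
opening: 0.0439
scene 167 [ 0.50158694 -0.29973503  0.06244087] [ 0.47856495 -0.30250618]
scene 195 [ 0.48762221 -0.30218275  0.08103109] [ 0.48186319 -0.30260024]
scene 125 [ 0.48249308 -0.30164345  0.09763859] [ 0.48248364 -0.30133912]
plate 923 [ 480.8 -282.7] [119.4 169.3] 0.1 mean [ 0.4876 -0.2906  0.0093]
tab 76 [ 457.8 -208.3] [26.3 76.3] 84.6 mean [nan nan nan]
side 107 [ 0.47495375 -0.28503648  0.06227307] [ 0.48167286 -0.30797742]
side 132 [ 0.47376872 -0.29471669  0.08105072] [ 0.48253447 -0.30340095]
side 55 [ 0.47124652 -0.29978572  0.0971282 ] [ 0.48151077 -0.30295211]
plate 236 [ 463.7 -292.5] [ 92.8 127.8] 18.5 mean [nan nan nan]
[ 0.32723454  0.05162225 -0.64553188]
```

View pics/c11.png

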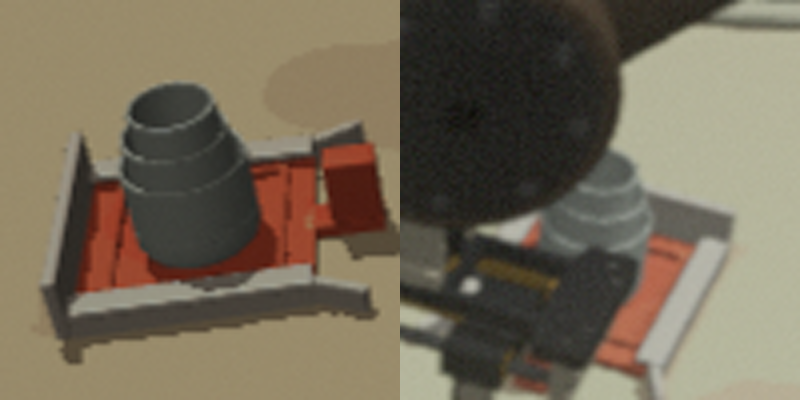

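The tray (left crop, about (190,220)) sits fully between the walls against the back stop. The three cups are nested and upright, and the gripper is clear. I'm handing the job in.

```bash
python3 -c "
from plant import *
print(close_job())"
```

```text
the job is handed in; nothing more can be done
None
```

The job is done and handed in at about 40 s on the robot's clock. All three cups were present. I pressed each one until it sprang up, lifted it out and nested it on the tray: large, then medium, then small. I then gripped the tray by its handle, turned it about 25° to line up with the dock, and slid it in.

**Final checks**
- **Tray home:** on the last 2 mm of push the tray barely moved and the force rose to 28 N, so it was against the back stop. I eased off before letting go.
- **Cups nested:** rims measured about 62, 81 and 97 mm above the counter. The expected heights are 63, 81 and 99 mm. The last picture shows the cups upright and the gripper clear, with force readings near zero.
- **Cup positions:** the circle fits put the cup centres within about 3 mm of each other and within a few millimetres of the dock origin. The exception was the large cup in the side view, where the arm partly hid it; that fit was about 5 mm off.
- **Bystanders:** I did not measure the bottle, drum, comb and curler again at the end. My path stayed away from them and I saw no unexpected contact force.
- **Tray knock:** I never saw the tray knocked aside. Each look at it before and between placings gave the same position.

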